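Fit the long locking pin into the gear housing

ROBOT

A 7-joint arm with a two-finger parallel gripper is mounted at the origin on the work surface. World frame = base frame: x ahead of the robot, y to its left, z up, the work surface at z = 0. Lengths are in mm, angles in degrees, forces in N, time in s.
With the tool pointing down it reaches from about 400 to 875 mm from the base axis. Payload 19.3 kg.
Tool frame: the origin (TCP) lies on the mounting face of the last link; the fingertips stand 173 mm ahead of it and the grasp point (between the pads) lies 155 mm ahead of it (manip.tip_extent is the distance from the TCP to the fingertips, in mm); y points along the fingers, z is the direction in which the jaws open and shut, and the axes are right-handed (so a half turn about y gives the same grasp; the last joint's range is limited). The gripper opens to 85 mm and grips with 20 to 120 N. Pads are 22 mm wide; open, the fingers measure 114 mm over their backs; the gripper's body (76 mm by 85 mm) begins 54 mm behind the grasp point. The pads swing forward as they close: fully open they stand 13 mm farther back than shut.
Start: joints at [70.749, 29.874, -2.08, 91.645, 1.215, 58.505, -6.463], TCP at [164.149, -603.054, 404.691] pointing down, gripper open.
Joint ranges: [-166.77, 166.77], [-17.47, 122.26], [-85.68, 81.53], [9.62, 139.38], [-72.42, 252.41], [9.2, 110.78], [-144.41, 144.41]. Speed limits (degrees/s): [108.29, 108.29, 136.94, 136.94, 172.46, 172.46, 172.46].

INTERFACE

Orientations are given as a 3x3 rotation matrix whose columns are the frame's x, y, z axes.
In Python, from plant import manip, imaging gives the robot as it stands. The module is installed in compiled form; this text tells all that it offers.
- The arm moves only by the shell command python3 -m inch 'ROWS' [FORCE]. ROWS is a JSON object of lists of equal length, an entry for each row: "linear": the shift along the world's x, y, z in m, a list of three; "yaw": the turn about the world's z in degrees; "hand": the closure, from -1 (fully open) to 1 (shut). In form: {"linear": [[x, y, z], ...], "yaw": [yaw, ...], "hand": [hand, ...]}. A call has 1 to 5 rows; each row shifts and turns the commanded pose from where the row before left it; what a row does not reach is not made up. A row lasts 1/8 s, in which the tool goes at most 62.5 mm and 10.7 degrees, less where a joint would pass 70% of its speed; a pose out of reach is approached as far as the arm can. A call is refused whole if a number of a shift passes 0.0625 or a number of a turn 10.7, either way. A call with a gripper value outside its range is refused whole. The fingers move at their own pace and stop on an object; FORCE is the grip in N (left out, the last holds). Time passes only in rows, so rows that do not move let the fingers close. It gives the time, the measured TCP pose, the force and the opening at its end, in the units of the state.
- manip.read_state(): the state, without advancing time (a new reading comes with each control period).
- imaging.snapshot(name): name is "scene" or "top" or "wrist"; returns a dict with "frame" (480x640x3 uint8, red, green, blue), "z_map" (480x640 float32, mm along the optical axis (not along the pixel's ray), 0 where there is no reading), "fx", "fy", "cx", "cy" (pixels), "R" (3x3) and "t" (3): a world point X has camera coordinates R X + t; the wrist camera has in their place "hand_eye" (4x4, takes a point from camera to tool coordinates, whose origin is the TCP and whose axes are the tool frame's). Camera axes: x right, y down, z forward; pixel columns grow to the right and rows downward; lengths in mm; the calibration is good to about 2 mm. The wrist camera is an equidistant fisheye: a pixel r from the principal point sees the ray r / f radians off the axis. A picture is of the moment at which its call begins: read the wrist's pose just before it.
- manip.close_job(): hands the job in, once; it reports no verdict.
Trained networks look in a picture, given as the dict that the camera call returned (one of the last four; its "shot" number tells which), for a name from the list of things; names that differ only in an ending like _2 or _b are one class to them, and where a whole thing is asked for, a point or a joint stands for the part that bears it (a point fixed in the world has none). Each returns a list of dicts, best first, with "p" (0 to 1); they miss things now and then, are a little off and sometimes report something else, mostly with a low value. They report only what shows in the picture. A call takes as long as a camera call. They do not tell look-alikes from the thing itself.
- imaging.cut_out(picture, query): "pixels" (480x640 bool, what is visible of it) and "location" ([row, column] in pixels, amid what is visible of it).
The state is a dict: "time_s": time; "q": joint angles; "dq": joint speeds; "tau": joint torques, N m; "tool_pos": TCP position; "eef_rot": TCP orientation; "contact_force": force on the tool from outside, world axes, zero at the start; "wrist_torque": the same for the moment, N m; "gripper_width": finger opening in mm.
Only numpy, scipy, OpenCV 4.12 (cv2) and the standard library are available. Lean on these libraries where they do the work, as an engineer would, in place of code of your own. Each camera call takes 0.05 s, during which the arm holds its last target. There are 200 camera calls.

TASK

Take the long steel pin off its rest and push its tip partway into the bore of the aluminium gear housing, then let go so that it stays there on its own. Take it again further back, by its black knob, and push it home past the stiff seal until you feel the tip come up firmly against the stop screw deep inside, whose depth you cannot see: the knob then stands 3 to 14 mm off the red ring. Press gently (some 10 N more than the seal takes, never over 35 N), do not jam or pull back the pin, let go, and leave the spray can, the ring gear and the spanner where they are.

Things in the scene. Friction and masses are not known exactly. Their poses are not given: they have to be found in the camera images.
- pin: The loose locking pin, 0.16 to 0.26 kg: bright steel shank 14 mm in diameter, 170 mm long (the last 6 mm a cone down to 6 mm), with a black ribbed knob 31 mm in diameter and 38 mm long on its rear end. Origin at the centre of the shoulder (the knob's flat front face, where the shank begins); x axis along the pin towards the tip. At the start it lies level on the blue rest.
- pin_balance (a point): The pin's balance point, on its axis, 62 mm ahead of the shoulder and 108 mm behind the tip: a good place for the first grip. x axis along the pin towards the tip. On the rest the shank is free for 40 mm before and behind this point, with 40 mm of air below it.
- pin_knob (a point): The centre of the pin's black knob, on the pin's axis, 19 mm behind the shoulder: the place for the second grip. The knob is 38 mm long; x axis along the pin towards the tip.
- pin_shoulder (a point): The centre of the pin's shoulder, the flat front face of the knob; the tip is 170 mm ahead of it. x axis along the pin towards the tip.
- pin_tip (a point): The centre of the pin's flat tip, 6 mm in diameter. x axis along the pin, outwards.
- seat (a point): The centre of the front face of the red ring (38 mm outside, 24 mm inside, 4 mm thick) fixed round the mouth of the bore. x axis: the level bore axis, pointing into the housing; z up. The bore, 16 mm in diameter (1 mm of play all round the shank), begins 4 mm behind this face. With the pin home its shoulder stands 3 to 14 mm before this face.
- housing: The fixed silver gear housing: a block 80 mm wide, 106 mm high (a cover disc on top to 116 mm) and 200 mm long, on a foot 130 mm wide and 12 mm thick. Origin on the bench straight below the centre of the red ring's front face; x axis along the bore, inwards; the bore's axis is 75 mm above the bench. The block spans x from 4 to 204 mm.
- seal_front (a point): The centre of the front of the seal, a tight ring inside the bore, out of sight. It starts 90 to 105 mm behind the red ring's front face. The pin pushes it ahead with about 5 N, over the stop screw; it stays where it is left. It tells nothing of the stop screw.
- end_cap: The brass cap on the rear of the housing, 204 mm behind the red ring's front face. It carries the stop screw, a rigid 7 mm rod inside the bore that reaches to 156 to 167 mm behind the red ring's face, differently each time; only by feel can it be found, as a sudden rise of the push above that for the seal. Origin: on the bore's axis, at the block's rear face; x along the bore.
- rest: The fixed blue rest, two V notches 100 mm apart and 12 mm wide that hold the pin's axis 57 mm above the bench. Origin on the bench, midway between the notches; x axis along the pin, towards its tip. Base 170 x 56 x 10 mm; top of the notches about 66 mm above the bench.
- can_mid (a point): Bystander: the middle of a white spray can with a blue band, 60 mm in diameter and 170 mm high.
- gear_mid (a point): Bystander: the middle of a dark steel ring gear lying flat, 104 mm in diameter, 24 mm high.
- spanner: Bystander: a steel spanner lying flat; origin at its underside.
Not all that is in view belongs to the job. Of the things shaped like the pin, the steel one is meant.

How it is judged (in metres and radians):
On the way, in this order (a step that is already met when the one before it is completed fails the run):
1. the pin stands partway in the bore (its shoulder 50 to 150 mm short of the red ring), in line, let go (x of pin_shoulder in the frame of seat between -0.15 and -0.05 m and angle between the x axis of pin_shoulder and the x axis of seat, either way round below 0.1 rad and y of pin_shoulder in the frame of seat between -0.012 and 0.012 m and z of pin_shoulder in the frame of seat between -0.015 and 0.012 m and contact force between pin and the fingers below 0.1 N), for 0.2 s.
2. the pin's tip is pressed on the stop screw with more than 4 N (contact force between pin and end_cap above 4 N), for 0.1 s.
At the end, for the whole second after the job is handed in: the pin is home in the bore: shoulder not more than 17 mm before the red ring's face, tip within 4 mm of the seal it has pushed ahead (not pulled back), in line within 0.04 rad, at rest and let go (x of pin_shoulder in the frame of seat between -0.017 and 0.002 m and distance between pin_tip and seal_front below 0.004 m and angle between the x axis of pin_shoulder and the x axis of seat, either way round below 0.04 rad and linear speed of pin below 0.01 m/s and contact force between pin and the fingers below 0.1 N); the robot touches nothing.
It fails at once if the pin is jammed in the housing (over 80 N) (contact force between pin and housing above 80 N).
It fails at once if the pin is forced against the stop screw (over 35 N) (contact force between pin and end_cap above 35 N).
It fails at once if a bystander is moved more than 20 mm (distance of any of can_mid, gear_mid, spanner from where it was at the start of the episode above 0.02 m).
It also fails if it takes over 72 s, if anything falls off the work surface, if the arm or the gripper's body presses on something with over 40 N, if the wrist force passes 120 N, or if a joint passes its speed limit or range.

## Working session

There is one attempt and no reset: what is moved stays moved. The work goes in short steps, Python scripts to look and compute and a shell command to move; the robot and the scene stay as the last step left them, time stands still between calls to the robot, and variables do not carry over. Pictures are saved under pics/ and viewed, about 8 in all and at most 12, crops included, and the job is handed in when it is done.

```bash
mkdir -p pics
cat > h.py <<'E'
import numpy as np,cv2
from plant import manip,imaging
def st():
    s=manip.read_state();print('t',s['time_s'],'pos',np.round(s['tool_pos'],1),'F',np.round(s['contact_force'],1),'w',s['gripper_width']);return s
def save(p,n):cv2.imwrite(f'pics/{n}.png',cv2.cvtColor(p['frame'],cv2.COLOR_RGB2BGR))
def world(p,v,u):
    z=p['z_map'][v,u].astype(float)
    c=np.stack([(u-p['cx'])/p['fx']*z,(v-p['cy'])/p['fy']*z,z],-1)
    return (c-p['t'])@np.array(p['R'])
E
python3 - <<'E'
from h import *
s=st();print(np.round(s['eef_rot'],3))
a=imaging.snapshot('scene');b=imaging.snapshot('top')
save(a,'scene');save(b,'top')
for p,n in((a,'s'),(b,'t')):
  for q in('pin','housing','rest','seat','can_mid','gear_mid','spanner'):
    try:
      for d in imaging.cut_out(p,q)[:3]:
        v,u=np.nonzero(d['pixels']);k=p['z_map'][v,u]>0
        w=world(p,v[k],u[k]);print(n,q,round(d['p'],2),np.round(d['location']),k.sum(),np.round(np.median(w,0)),np.round(np.percentile(w,2,0)),np.round(np.percentile(w,98,0)))
    except Exception as e:print(n,q,e)
E
```

```text
t 0.0 pos [ 164.1 -602.9  404.1] F [-0.4 -0.7 -0.4] w 85.77430795641929
[[-0.965 -0.     0.263]
 [-0.263  0.001 -0.965]
 [ 0.    -1.    -0.001]]
s pin 0.88 [250. 159.] 566 [ 676. -360.   18.] [ 563. -402.    6.] [ 732. -282.   34.]
s pin 0.57 [185. 235.] 210 [ 332. -342.   21.] [ 210. -380.   11.] [ 400. -316.   35.]
s pin 0.55 [205. 254.] 499 [ 474. -203.   63.] [ 397. -298.    0.] [501. -83.  75.]
s housing 0.8 [257. 378.] 5089 [600. 181.  92.] [525.  59.   6.] [631. 259. 119.]
s housing 0.26 [209. 255.] 404 [ 476. -198.   64.] [ 452. -279.   55.] [500. -88.  75.]
s rest 0.93 [225. 264.] 1059 [ 482. -178.   12.] [ 441. -264.    2.] [ 515. -101.   63.]
s rest 0.48 [298. 343.] 2163 [758. 152. 112.] [716. 121.   6.] [766. 174. 173.]
s can_mid 0.74 [298. 342.] 2159 [758. 152. 115.] [715. 120.  10.] [766. 174. 173.]
s gear_mid 0.67 [266. 483.] 983 [427. 402.  23.] [367. 354.   3.] [466. 450.  28.]
s spanner 0.95 [299. 192.] 602 [ 788. -197.    8.] [ 702. -224.    2.] [ 870. -165.   12.]
t pin 0.73 [210. 455.] 481 [ 662. -354.   18.] [ 560. -402.    6.] [ 725. -283.   33.]
t pin 0.71 [331. 454.] 575 [ 325. -346.   17.] [ 202. -385.   -5.] [ 397. -315.   34.]
t pin 0.66 [281. 402.] 567 [ 470. -208.   63.] [ 444. -279.    8.] [496. -87.  76.]
t housing 0.91 [246. 267.] 3713 [554. 157. 104.] [501.  60.   6.] [627. 256. 118.]
t rest 0.84 [276. 388.] 934 [ 473. -177.   10.] [ 438. -257.    2.] [ 513. -102.   63.]
t gear_mid 0.73 [295. 161.] 782 [415. 404.  22.] [364. 353.  -4.] [465. 452.  30.]
t spanner 0.9 [170. 396.] 411 [ 774. -196.    6.] [ 709. -217.   -4.] [ 861. -167.   14.]
```

View pics/scene.png

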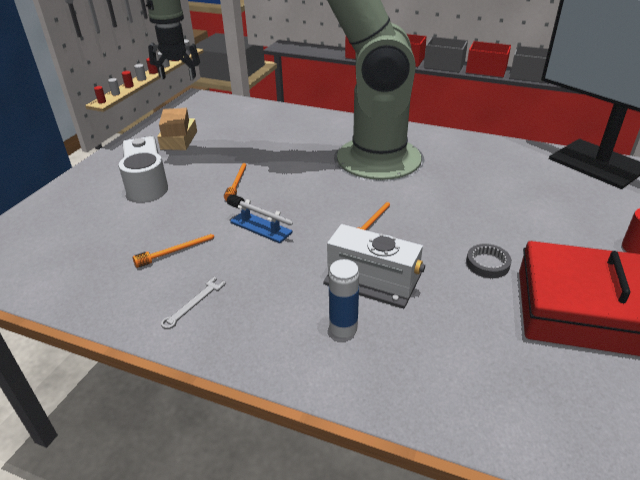

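View pics/top.png

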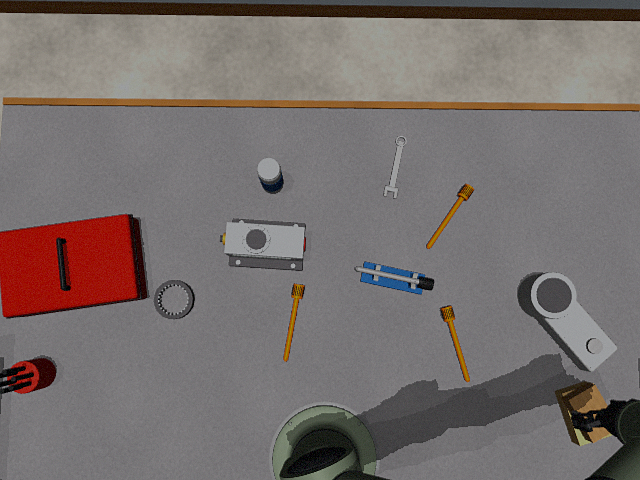

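The scene camera shows the steel pin with the black knob on the blue rest at about (262,210), top camera (395,275). Its look-alikes are orange pins: top (450,215), (455,343) and (293,320). I choose the steel one on the rest. The housing's red ring is at top (305,243), so the bore runs about +y. I'll check the pin in a close crop from the wrist.

Run:
```python
from h import *
V,U=np.mgrid[0:480,0:640];V=V.ravel();U=U.ravel()
for n in('top','scene'):
  p=imaging.snapshot(n);w=world(p,V,U);ok=p['z_map'].ravel()>0
  rgb=p['frame'].reshape(-1,3).astype(int)
  # housing block top
  k=ok&(w[:,2]>98)&(w[:,2]<112)&(w[:,0]>480)&(w[:,0]<680)&(w[:,1]>30)&(w[:,1]<290)
  print(n,'block',k.sum(),cv2.minAreaRect(w[k][:,:2].astype(np.float32)),'z',np.median(w[k][:,2]))
  r=ok&(rgb[:,0]>rgb[:,1]+60)&(rgb[:,1]<90)&(w[:,0]>480)&(w[:,0]<680)&(w[:,1]>20)&(w[:,1]<90)
  if r.sum():print('red',r.sum(),w[r].mean(0).round(1),w[r].min(0).round(),w[r].max(0).round())
  s=ok&(w[:,0]>400)&(w[:,0]<540)&(w[:,1]>-320)&(w[:,1]<-50)&(w[:,2]>40)&(w[:,2]<90)
  sat=rgb.max(1)-rgb.min(1)
  sh=s&(sat<45)&(rgb.max(1)>110);kn=s&(rgb.max(1)<70)
  for nm,k in(('shank',sh),('knob',kn)):
    q=w[k];l=cv2.fitLine(q.astype(np.float32),cv2.DIST_HUBER,0,.01,.01).ravel()
    print(nm,k.sum(),np.median(q,0).round(1),l.round(3),'yaw',np.degrees(np.arctan2(l[1],l[0])),np.percentile(q,[1,99],axis=0).round(1))
```

```text
top block 2000 ((564.33642578125, 157.25791931152344), (200.465576171875, 80.7921142578125), 86.430908203125) z 105.76559536516191
red 15 [557.   54.7  88.3] [540.  53.  67.] [571.  55.  98.]
shank 372 [ 477.4 -165.6   61.7] [ 2.06000e-01  9.78000e-01  1.00000e-02  4.78071e+02 -1.64721e+02
  6.19240e+01] yaw 78.10487 [[ 446.2 -242.4   52.5]
 [ 502.   -84.3   69.6]]
knob 195 [ 456.5 -260.9   68.6] [ 1.72000e-01  9.80000e-01 -1.00000e-01  4.57816e+02 -2.53774e+02
  6.81050e+01] yaw 80.02118 [[ 441.  -281.9   42.2]
 [ 485.6  -99.2   78.8]]
scene block 1795 ((563.97998046875, 156.7315216064453), (201.38706970214844, 88.1618423461914), 87.49869537353516) z 107.5742060186929
shank 322 [ 481.2 -159.6   63.5] [ 2.16000e-01  9.76000e-01  5.00000e-03  4.82544e+02 -1.60728e+02
  6.34100e+01] yaw 77.500206 [[ 448.4 -248.5   51.5]
 [ 503.7  -80.9   70.3]]
knob 141 [ 468.  -261.2   67.1] [ 1.52000e-01  9.82000e-01 -1.11000e-01  4.67534e+02 -2.63553e+02
  6.65490e+01] yaw 81.21134 [[ 448.7 -283.9   44. ]
 [ 479.7 -175.6   77.4]]
```

```bash
python3 -m inch '{"linear":[[0.031,0.042,0],[0.031,0.042,0],[0.031,0.042,0],[0.031,0.042,0],[0.031,0.042,0]],"yaw":[6.3,6.3,6.3,6.3,6.3],"hand":[-1,-1,-1,-1,-1]}' 60 && python3 -m inch '{"linear":[[0.031,0.042,-0.01],[0.031,0.042,-0.01],[0.031,0.042,-0.01],[0.031,0.042,-0.01],[0,0,0]],"yaw":[6.3,6.3,6.3,6.3,6.3],"hand":[-1,-1,-1,-1,-1]}' | tail -8
python3 - <<'E'
from h import *
s=st();print(np.round(s['eef_rot'],3))
p=imaging.snapshot('wrist');save(p,'w1');print(p['fx'],p['cx'],p['cy'],np.round(p['hand_eye'],3))
E
```

```text
time_s: 1.52
tool_pos: [320.0, -391.6, 404.9]
eef_rot: [[-0.683, 0.0, 0.731], [-0.731, -0.0, -0.683], [0.0, -1.0, 0.001]]
contact_force: [0.5, 0.1, -0.2]
gripper_width: 85.3
time_s: 2.15
tool_pos: [445.1, -221.7, 364.3]
eef_rot: [[-0.195, 0.0, 0.981], [-0.981, 0.001, -0.195], [-0.001, -1.0, 0.0]]
contact_force: [-1.0, -0.6, -0.1]
gripper_width: 85.3
t 2.15 pos [ 445.1 -221.7  364.3] F [-1.  -0.6 -0.1] w 85.3479725677433
[[-0.195  0.     0.981]
 [-0.981  0.001 -0.195]
 [-0.001 -1.     0.   ]]
371.64829954431775 320.7481280742721 243.15517589836261 [[ 0.0000e+00  9.6500e-01  2.6300e-01 -6.6110e+01]
 [ 1.0000e-03 -2.6300e-01  9.6500e-01  3.1777e+01]
 [ 1.0000e+00  0.0000e+00 -1.0000e-03  6.7500e-01]
 [ 0.0000e+00  0.0000e+00  0.0000e+00  1.0000e+00]]
```

View pics/w1.png

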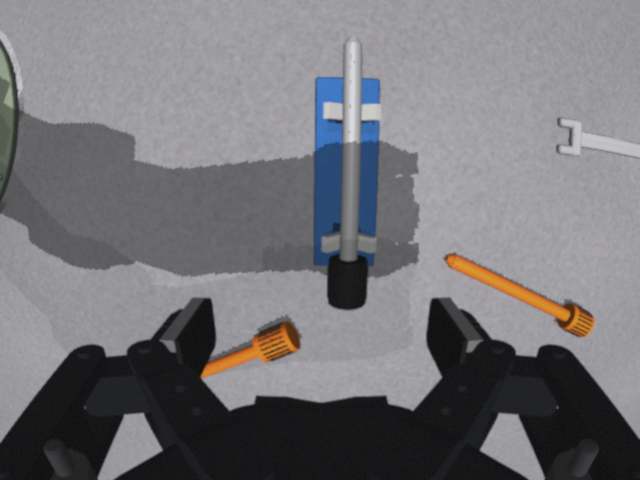

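The close view shows the steel pin with its black knob, running from the tip at (353,40) to the shoulder at (348,258). The orange look-alikes are clearly apart at (250,350) and (520,295). I'll take the pin axis from the wrist depth map.

```bash
cat >> h.py <<'E'
def wworld():
    s=manip.read_state();p=imaging.snapshot('wrist')
    V,U=np.mgrid[0:480,0:640].astype(float);x=(U-p['cx'])/p['fx'];y=(V-p['cy'])/p['fy'];r=np.hypot(x,y)+1e-9
    k=np.tan(r)/r;z=p['z_map'].astype(float);c=np.stack([x*k*z,y*k*z,z,np.ones_like(z)],-1)
    t=(c@np.array(p['hand_eye']).T)[...,:3]
    return s,p,t@np.array(s['eef_rot']).T+np.array(s['tool_pos'])
E
python3 - <<'E'
from h import *
s,p,w=wworld();rgb=p['frame'].astype(int)
ok=(p['z_map']>0)&(w[...,2]>48)&(w[...,2]<90)&(w[...,0]>400)&(w[...,0]<540)&(w[...,1]>-300)&(w[...,1]<-60)
sat=rgb.max(2)-rgb.min(2);dark=rgb.max(2)<60
q=w[ok];print(ok.sum(),np.percentile(q,[1,50,99],axis=0).round(1))
a=np.array([np.cos(np.radians(78)),np.sin(np.radians(78))]);o=np.array([473,-185.])
al=(q[:,:2]-o)@a;la=(q[:,:2]-o)@[-a[1],a[0]]
for lo in range(-110,120,10):
    m=(al>=lo)&(al<lo+10)
    if m.sum()>5:print(lo,m.sum(),'lat %.1f..%.1f zmax %.1f'%(*np.percentile(la[m],[3,97]),np.percentile(q[m,2],95)),'dark',dark[ok][m].mean().round(2))
print(al.min(),al.max(),al[dark[ok]].max() if dark.any() else 0)
E
```

```text
7411 [[ 443.3 -280.8   52.8]
 [ 472.8 -200.8   62. ]
 [ 502.3  -85.6   72.1]]
-100 402 lat -16.1..12.6 zmax 71.8 dark 0.88
-90 488 lat -17.0..12.9 zmax 72.0 dark 0.94
-80 497 lat -16.8..13.1 zmax 72.1 dark 0.98
-70 634 lat -16.0..11.9 zmax 71.5 dark 0.91
-60 493 lat -20.9..17.6 zmax 63.2 dark 0.0
-50 598 lat -20.8..17.5 zmax 63.2 dark 0.0
-40 246 lat -8.7..4.8 zmax 63.5 dark 0.0
-30 242 lat -8.3..4.8 zmax 63.6 dark 0.0
-20 259 lat -8.8..4.6 zmax 63.5 dark 0.0
-10 254 lat -8.4..4.8 zmax 63.4 dark 0.0
0 261 lat -8.8..4.4 zmax 63.6 dark 0.0
10 256 lat -7.9..4.6 zmax 63.5 dark 0.0
20 252 lat -8.3..4.7 zmax 63.7 dark 0.0
30 250 lat -8.7..4.3 zmax 63.7 dark 0.0
40 593 lat -21.5..17.7 zmax 63.3 dark 0.0
50 571 lat -21.3..17.7 zmax 63.3 dark 0.0
60 265 lat -8.2..4.8 zmax 63.7 dark 0.0
70 243 lat -8.1..4.4 zmax 63.7 dark 0.0
80 243 lat -8.7..4.4 zmax 63.8 dark 0.0
90 248 lat -8.5..4.6 zmax 63.5 dark 0.0
100 116 lat -7.7..3.9 zmax 63.2 dark 0.0
-99.84359992596053 108.0131660004025 -59.35398800410066
```

```bash
python3 -m inch '{"linear":[[0.015,0.018,-0.05],[0.015,0.018,-0.05],[0,0,0],[0,0,0]],"yaw":[-0.4,0,0,0],"hand":[-1,-1,-1,-1]}'; python3 -m inch '{"linear":[[0,0,0]],"yaw":[0],"hand":[-1]}'
```

```text
time_s: 2.75
tool_pos: [473.0, -189.9, 265.5]
eef_rot: [[-0.213, 0.0, 0.977], [-0.977, -0.001, -0.213], [0.001, -1.0, 0.0]]
contact_force: [0.6, -0.3, -0.1]
gripper_width: 85.4
time_s: 2.88
tool_pos: [473.1, -190.1, 266.1]
eef_rot: [[-0.213, 0.002, 0.977], [-0.977, -0.001, -0.213], [0.001, -1.0, 0.002]]
contact_force: [0.1, 0.5, 0.1]
gripper_width: 85.4
```

```bash
python3 -m inch '{"linear":[[0.0017,0.0047,-0.02],[0,0,-0.02],[0,0,-0.014],[0,0,0]],"yaw":[0.3,0,0,0],"hand":[-1,-1,-1,-1]}'; python3 -m inch '{"linear":[[0,0,0],[0,0,0],[0,0,0],[0,0,0],[0,0,0]],"yaw":[0,0,0,0,0],"hand":[1,1,1,1,1]}' 60;python3 -m inch '{"linear":[[0,0,0],[0,0,0],[0,0,0],[0,0,0]],"yaw":[0,0,0,0],"hand":[1,1,1,1]}'
```

```text
time_s: 3.38
tool_pos: [474.7, -184.7, 210.6]
eef_rot: [[-0.206, -0.001, 0.978], [-0.978, -0.0, -0.206], [0.0, -1.0, -0.001]]
contact_force: [0.4, 0.2, -0.3]
gripper_width: 85.0
time_s: 4.0
tool_pos: [474.9, -184.4, 210.9]
eef_rot: [[-0.206, 0.0, 0.979], [-0.979, -0.0, -0.206], [0.0, -1.0, 0.0]]
contact_force: [-0.6, 0.3, 5.5]
gripper_width: 11.8
time_s: 4.5
tool_pos: [475.0, -184.4, 211.0]
eef_rot: [[-0.206, 0.0, 0.979], [-0.979, -0.0, -0.206], [0.0, -1.0, 0.0]]
contact_force: [-0.1, -0.3, 6.4]
gripper_width: 12.2
```

```bash
python3 -m inch '{"linear":[[0,0,0.003],[0,0,0.01],[0,0,0.02],[0,0,0.02],[0,0,0]],"yaw":[0,0,0,0,0],"hand":[1,1,1,1,1]}' 80; python3 -m inch '{"linear":[[0,0,0.01],[0,0,0],[0,0,0]],"yaw":[0,0,0],"hand":[1,1,1]}';python3 - <<'E'
from h import *
s,p,w=wworld();save(p,'w2')
rgb=p['frame'].astype(int)
R=np.array(s['eef_rot']);g=np.array(s['tool_pos'])+155*R[:,0]*0+155*R[:,1]
print(g)
a=-R[:,0]; l=R[:,2]
q=w[(p['z_map']>0)];d=q-g;al=d@a;la=d@l;z=d[:,2]
for lo in list(range(-110,-60,10))+list(range(20,120,10)):
    m=(al>=lo)&(al<lo+10)&(abs(la)<25)&(z>-30)&(z<35)
    if m.sum()>5:print(lo,m.sum(),'lat %.1f..%.1f zmax %.1f'%(*np.percentile(la[m],[3,97]),np.percentile(z[m],95)))
m=(al>20)&(al<140)&(abs(la)<15)&(abs(z)<20);print('tip al',np.percentile(al[m],99.5))
E
```

```text
time_s: 5.12
tool_pos: [475.1, -184.5, 265.1]
eef_rot: [[-0.206, 0.002, 0.979], [-0.979, -0.001, -0.206], [0.0, -1.0, 0.002]]
contact_force: [-0.6, 1.0, -2.7]
gripper_width: 11.4
time_s: 5.5
tool_pos: [474.8, -184.3, 273.4]
eef_rot: [[-0.206, -0.0, 0.979], [-0.979, 0.0, -0.206], [-0.0, -1.0, -0.0]]
contact_force: [0.6, -0.2, -2.6]
gripper_width: 11.6
[ 474.69584904 -184.29000253  118.37024609]
20 1111 lat -5.9..6.8 zmax 7.3
30 1183 lat -5.8..6.7 zmax 7.4
40 1277 lat -6.0..6.9 zmax 7.5
50 1315 lat -5.9..6.8 zmax 7.5
60 1325 lat -5.7..7.1 zmax 7.5
70 1338 lat -5.8..7.0 zmax 7.5
80 1322 lat -5.7..7.0 zmax 7.5
90 1266 lat -5.8..7.1 zmax 7.5
100 466 lat -4.8..6.1 zmax 7.0
tip al 105.42704319952585
```

View pics/w2.png

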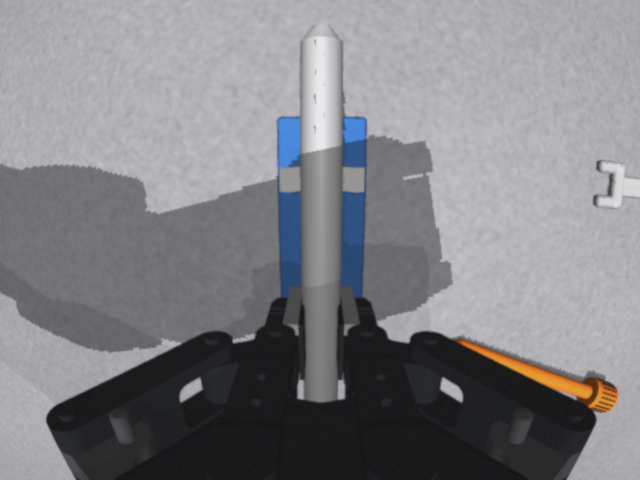

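The wrist picture shows the pin held straight: shank at columns 300–343, tip at (321,25). Next I'll go in front of the housing and measure its pose from near.

```bash
python3 -m inch '{"linear":[[0.018,0.015,0.02],[0.018,0.015,0.02],[0.018,0.015,0.02],[0.018,0.015,0.02],[0,0,0]],"yaw":[2.1,2.1,2.1,2.1,0],"hand":[1,1,1,1,1]}'; python3 -m inch '{"linear":[[0,0,0],[0,0,0]],"yaw":[0,0],"hand":[1,1]}';python3 - <<'E'
from h import *
s,p,w=wworld();save(p,'w3')
print(s['tool_pos'],np.degrees(np.arctan2(s['eef_rot'][1][2],s['eef_rot'][0][2])))
z=w[...,2];k=(p['z_map']>0)&(z>98)&(z<112)&(w[...,0]>480)&(w[...,0]<680)&(w[...,1]>30)&(w[...,1]<290)
q=w[k];print(k.sum(),q.min(0),q.max(0),np.median(q[:,2]))
print(cv2.minAreaRect(q[:,:2].astype(np.float32)))
# front edge & side edges by bins
for x in range(520,610,10):
    m=(abs(q[:,0]-x)<5);print('x',x,m.sum(),'ymin',np.percentile(q[m,1],1).round(1) if m.sum()>20 else 0)
for y in range(60,260,20):
    m=(abs(q[:,1]-y)<5)
    if m.sum()>20:print('y',y,m.sum(),'x',np.percentile(q[m,0],[0.5,99.5]).round(1))
rgb=p['frame'].astype(int);r=(rgb[...,0]>rgb[...,1]+60)&(rgb[...,1]<90)&(abs(w[...,0]-558)<40)&(abs(w[...,1]-55)<30)
print('red',r.sum(),np.percentile(w[r],[1,50,99],axis=0).round(1) if r.sum() else '')
E
```

```text
time_s: 6.18
tool_pos: [547.9, -123.0, 354.5]
eef_rot: [[-0.058, 0.002, 0.998], [-0.998, 0.0, -0.058], [-0.001, -1.0, 0.002]]
contact_force: [-0.2, -1.3, -3.3]
gripper_width: 11.4
time_s: 6.42
tool_pos: [546.3, -124.9, 353.0]
eef_rot: [[-0.062, -0.001, 0.998], [-0.998, -0.0, -0.062], [0.0, -1.0, -0.001]]
contact_force: [0.1, 0.9, -2.3]
gripper_width: 11.5
[ 546.30825626 -124.88740069  352.97720306] -3.5294237511787587Traceback (most recent call last):
  File "<stdin>", line 5, in <module>
    return umr_minimum(a, axis, None, out, keepdims, initial, where)
ValueError: zero-size array to reduction operation minimum which has no identity
```

View pics/w3.png

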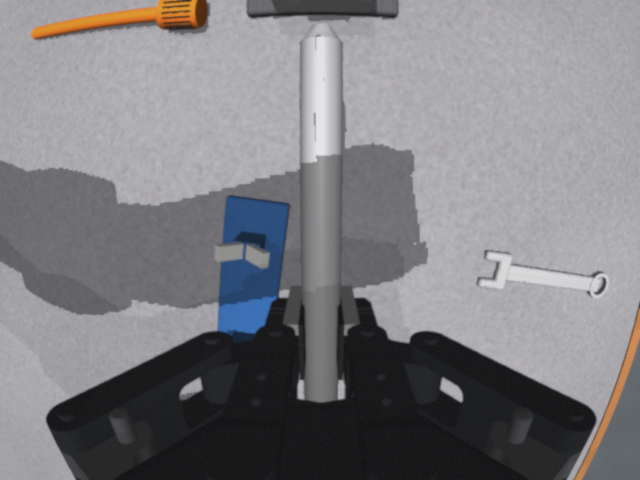

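The view shows only the housing's foot edge, at the top (248–398, 5). I'll move ahead over it to measure.

```bash
python3 -m inch '{"linear":[[0.003,0.04,0.01],[0.003,0.04,0.01],[0.003,0.04,0.01],[0,0,0],[0,0,0]],"yaw":[0,0,0,0,0],"hand":[1,1,1,1,1]}'; python3 -m inch '{"linear":[[0,0,0],[0,0,0]],"yaw":[0,0],"hand":[1,1]}';python3 - <<'E'
from h import *
s,p,w=wworld();save(p,'w4')
print(s['tool_pos'],np.degrees(np.arctan2(s['eef_rot'][1][2],s['eef_rot'][0][2])))
z=w[...,2];k=(p['z_map']>0)&(z>98)&(z<112)&(w[...,0]>480)&(w[...,0]<680)&(w[...,1]>30)&(w[...,1]<290)
q=w[k];print(k.sum(),q.min(0),q.max(0),np.median(q[:,2]))
print(cv2.minAreaRect(q[:,:2].astype(np.float32)))
# front edge & side edges by bins
for x in range(520,610,10):
    m=(abs(q[:,0]-x)<5);print('x',x,m.sum(),'ymin',np.percentile(q[m,1],1).round(1) if m.sum()>20 else 0)
for y in range(60,260,20):
    m=(abs(q[:,1]-y)<5)
    if m.sum()>20:print('y',y,m.sum(),'x',np.percentile(q[m,0],[0.5,99.5]).round(1))
rgb=p['frame'].astype(int);r=(rgb[...,0]>rgb[...,1]+60)&(rgb[...,1]<90)&(abs(w[...,0]-558)<40)&(abs(w[...,1]-55)<30)
print('red',r.sum(),np.percentile(w[r],[1,50,99],axis=0).round(1) if r.sum() else '')
E
```

```text
time_s: 7.1
tool_pos: [555.7, -5.1, 383.3]
eef_rot: [[-0.061, -0.001, 0.998], [-0.998, -0.001, -0.061], [0.001, -1.0, -0.001]]
contact_force: [-0.4, -1.2, -1.7]
gripper_width: 11.1
time_s: 7.35
tool_pos: [555.8, -5.1, 383.4]
eef_rot: [[-0.062, -0.0, 0.998], [-0.998, -0.0, -0.062], [0.0, -1.0, -0.0]]
contact_force: [0.7, -0.1, -3.5]
gripper_width: 11.8
[555.79149016  -5.14480571 383.44571619] -3.543360664550485
12461 [519.09681014  54.48602528 102.21340691] [604.9739015  165.63059572 111.99078925] 105.12710688330498
((561.9171752929688, 109.90745544433594), (106.9008560180664, 80.81785583496094), 86.54842376708984)
x 520 701 ymin 59.3
x 530 2275 ymin 59.3
x 540 2251 ymin 59.1
x 550 1073 ymin 61.3
x 560 178 ymin 138.6
x 570 230 ymin 57.7
x 580 1990 ymin 56.5
x 590 2237 ymin 55.5
x 600 1526 ymin 56.5
y 60 946 x [519.3 598.8]
y 80 1169 x [520.6 599.9]
y 100 1137 x [521.6 601. ]
y 120 1117 x [522.6 602.6]
y 140 1448 x [524.1 603.6]
y 160 545 x [524.8 604.6]
red 10 [[541.2  54.9  80.9]
 [542.9  55.7  85.1]
 [552.2  58.2 215.3]]
```

View pics/w4.png

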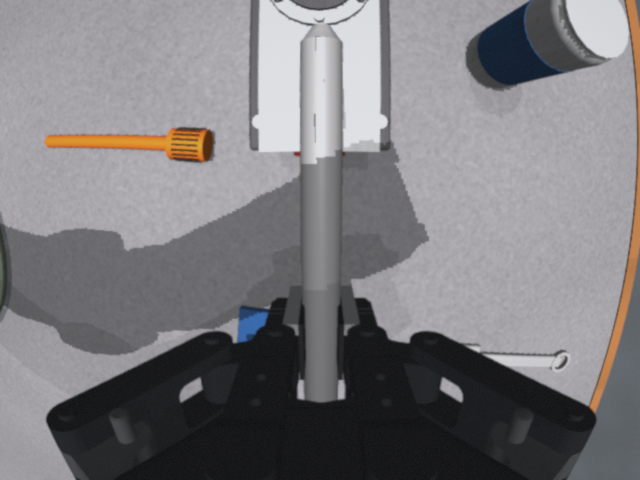

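```bash
python3 -m inch '{"linear":[[-0.0027,-0.035,0],[-0.0027,-0.034,0],[0,0,-0.05],[0,0,-0.05],[0,0,-0.03]],"yaw":[0,0,0,0,0],"hand":[1,1,1,1,1]}'; python3 -m inch '{"linear":[[0,0,-0.0145],[0,0,-0.01],[0,0,0],[0,0,0],[0,0,0]],"yaw":[0,0,0,0,0],"hand":[1,1,1,1,1]}';python3 - <<'E'
from h import *
s,p,w=wworld();print(s['tool_pos'],s['contact_force'],np.degrees(np.arctan2(s['eef_rot'][1][2],s['eef_rot'][0][2])))
save(p,'w5')
R=np.array(s['eef_rot']);g=np.array(s['tool_pos'])+155*R[:,1];a=-R[:,0];l=R[:,2]
q=w[p['z_map']>0];d=q-g;al=d@a;la=d@l
m=(al>30)&(al<95)&(abs(la)<15)&(abs(d[:,2])<15);print('pin lat',np.percentile(la[m],[3,97]),'z',np.percentile(d[m,2],95))
b=(q[:,2]>98)&(q[:,2]<112)&(al>130)
B=q[b]; 
for y in range(60,160,15):
    n=abs(B[:,1]-y)<5
    if n.sum()>20:
        c=np.percentile(B[n,0],[.5,99.5]);print(y,c.round(1),'mid',c.mean().round(2),'tool line',(g[0]+(y-g[1])*a[0]/a[1]).round(2),'zt',np.median(B[n,2]).round(1))
E
```

```text
time_s: 8.02
tool_pos: [549.8, -73.7, 251.5]
eef_rot: [[-0.061, -0.002, 0.998], [-0.998, 0.0, -0.061], [-0.0, -1.0, -0.002]]
contact_force: [0.7, 0.2, -1.8]
gripper_width: 11.2
time_s: 8.65
tool_pos: [550.7, -73.4, 229.9]
eef_rot: [[-0.061, 0.001, 0.998], [-0.998, -0.0, -0.061], [0.0, -1.0, 0.001]]
contact_force: [0.7, -0.5, -2.0]
gripper_width: 11.8
[550.6630098  -73.43216646 229.92304761] [ 0.72390578 -0.5166391  -2.01566268] -3.4816725518729563
pin lat [-5.93037519  6.96180576] z 7.41922801323673
```

View pics/w5.png

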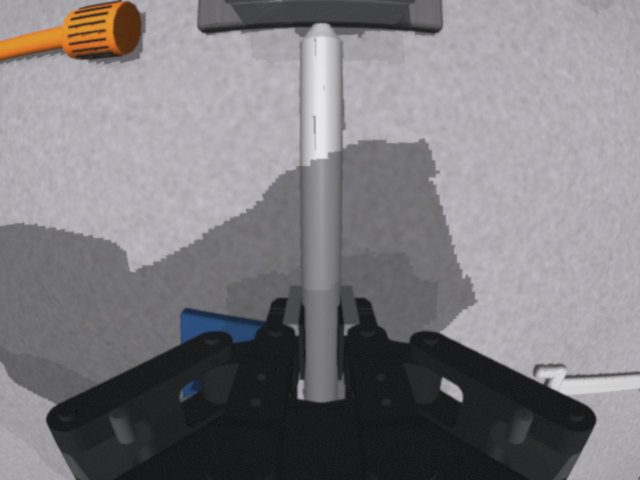

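The foot spans columns 198–442 and the pin tip is at column 320, so the pin is centred. I'll enter slowly and watch the force.

```bash
for i in 1; do python3 -m inch '{"linear":[[0.0004,0.006,-0.0006],[0.0004,0.006,0],[0.0004,0.006,0],[0.0003,0.006,0],[0.0003,0.006,0]],"yaw":[0,0,0,0,0],"hand":[1,1,1,1,1]}'; done; python3 -m inch '{"linear":[[0.0003,0.005,0],[0.0003,0.005,0],[0,0,0],[0,0,0]],"yaw":[0,0,0,0],"hand":[1,1,1,1]}'
```

```text
time_s: 9.32
tool_pos: [552.3, -42.9, 228.6]
eef_rot: [[-0.06, -0.0, 0.998], [-0.998, 0.0, -0.06], [-0.0, -1.0, -0.0]]
contact_force: [0.1, 0.2, -1.7]
gripper_width: 11.1
time_s: 9.82
tool_pos: [552.8, -33.5, 228.6]
eef_rot: [[-0.061, -0.0, 0.998], [-0.998, -0.0, -0.061], [0.0, -1.0, -0.0]]
contact_force: [-0.3, -0.2, -2.2]
gripper_width: 11.5
```

```bash
python3 -m inch '{"linear":[[0.0004,0.006,0],[0.0004,0.006,0],[0.0003,0.006,0],[0.0004,0.006,0],[0.0003,0.006,0]],"yaw":[0,0,0,0,0],"hand":[1,1,1,1,1]}';  python3 -m inch '{"linear":[[0,0,0],[0,0,0]],"yaw":[0,0],"hand":[1,1]}'
```

```text
time_s: 10.45
tool_pos: [554.7, -2.8, 228.6]
eef_rot: [[-0.06, -0.0, 0.998], [-0.998, 0.0, -0.06], [-0.0, -1.0, -0.0]]
contact_force: [-0.0, 0.4, -3.2]
gripper_width: 11.7
time_s: 10.7
tool_pos: [554.6, -3.5, 228.6]
eef_rot: [[-0.061, -0.0, 0.998], [-0.998, -0.0, -0.061], [0.0, -1.0, -0.0]]
contact_force: [-0.1, -0.1, -2.5]
gripper_width: 11.6
```

Free running with no side force. On by 36 mm more.

```bash
python3 -m inch '{"linear":[[0.0004,0.006,0],[0.0004,0.006,0],[0.0003,0.006,0],[0.0004,0.006,0],[0.0003,0.006,0]],"yaw":[0,0,0,0,0],"hand":[1,1,1,1,1]}';  python3 -m inch '{"linear":[[0.0003,0.005,0],[0,0,0],[0,0,0]],"yaw":[0,0,0],"hand":[1,1,1]}'
python3 - <<'E'
from h import *
s=st();p=imaging.snapshot('scene');save(p,'x')
im=cv2.imread('pics/x.png')[170:330,200:440];cv2.imwrite('pics/s2.png',cv2.resize(im,None,fx=3,fy=3))
E
```

```text
time_s: 11.32
tool_pos: [556.5, 27.1, 228.6]
eef_rot: [[-0.06, 0.0, 0.998], [-0.998, 0.0, -0.06], [-0.0, -1.0, -0.0]]
contact_force: [-0.1, 0.8, -2.1]
gripper_width: 11.7
time_s: 11.7
tool_pos: [556.7, 31.4, 228.6]
eef_rot: [[-0.061, -0.0, 0.998], [-0.998, -0.0, -0.061], [0.0, -1.0, -0.0]]
contact_force: [0.8, -0.9, -2.4]
gripper_width: 11.8
t 11.7 pos [556.7  31.4 228.6] F [ 0.8 -0.9 -2.4] w 11.794722282428717
```

View pics/s2.png

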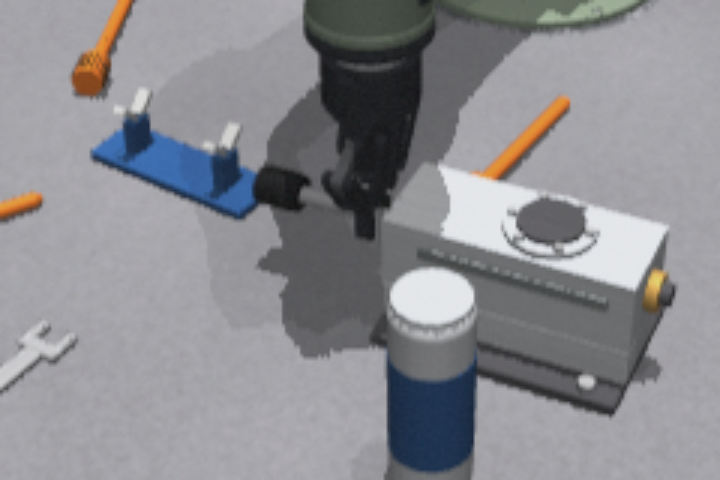

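The crop shows the pin in the bore, with the knob at (280,187) and the shank at (330,200) ahead of the block. The shoulder is about 85 mm short of the ring. I'll let go.

```bash
python3 -m inch '{"linear":[[0,0,0],[0,0,0],[0,0,0],[0,0,0],[0,0,0]],"yaw":[0,0,0,0,0],"hand":[-1,-1,-1,-1,-1]}';  python3 -m inch '{"linear":[[0,0,0.03],[0,0,0.05],[0,0,0.05],[0,-0.01,0],[0,0,0]],"yaw":[0,0,0,0,0],"hand":[-1,-1,-1,-1,-1]}'
python3 -m inch '{"linear":[[-0.0035,-0.055,0],[-0.0035,-0.055,0],[0,0,0],[0,0,0],[0,0,0]],"yaw":[0,0,0,0,0],"hand":[-1,-1,-1,-1,-1]}'
python3 - <<'E'
from h import *
s,p,w=wworld();print(s['tool_pos']);save(p,'w6')
dk=p['frame'].max(2)<60;ok=(p['z_map']>0)
R=np.array(s['eef_rot']);o=np.array([558.6,53.5,75]);a=np.array([.0605,.998,0]);l=np.array([.998,-.0605,0])
d=w[ok]-o;al=d@a;la=d@l;z=d[:,2];D=dk[ok]
for lo in range(-140,0,8):
    m=(al>=lo)&(al<lo+8)&(abs(la)<25)&(z>-22)&(z<25)
    if m.sum()>15:print(lo,m.sum(),'lat %.1f..%.1f ztop %.1f dark %.2f'%(*np.percentile(la[m],[3,97]),np.percentile(z[m],95),D[m].mean()))
m=D&(abs(la)<20)&(z>0)&(z<25)&(al>-140)&(al<-60);print('knob',np.percentile(al[m],[1,99]))
E
```

```text
time_s: 12.38
tool_pos: [556.8, 31.6, 228.6]
eef_rot: [[-0.061, -0.0, 0.998], [-0.998, -0.0, -0.061], [0.0, -1.0, -0.0]]
contact_force: [0.5, -0.8, -0.5]
gripper_width: 85.1
time_s: 13.0
tool_pos: [556.6, 20.8, 358.3]
eef_rot: [[-0.062, -0.0, 0.998], [-0.998, -0.001, -0.062], [0.001, -1.0, -0.0]]
contact_force: [0.4, 1.6, -0.1]
gripper_width: 85.2
time_s: 13.62
tool_pos: [549.8, -87.1, 358.2]
eef_rot: [[-0.059, -0.001, 0.998], [-0.998, 0.001, -0.059], [-0.001, -1.0, -0.001]]
contact_force: [0.3, -0.2, 0.3]
gripper_width: 85.9
[549.82477544 -87.07369402 358.16546631]
-124 464 lat -14.5..13.8 ztop 9.9 dark 0.95
-116 542 lat -15.0..14.4 ztop 10.1 dark 0.99
-108 556 lat -15.6..14.3 ztop 10.6 dark 0.98
-100 579 lat -15.5..14.2 ztop 10.8 dark 0.97
-92 510 lat -14.7..13.4 ztop 10.4 dark 0.83
-84 251 lat -7.4..6.1 ztop 2.8 dark 0.00
-76 249 lat -7.4..6.0 ztop 3.0 dark 0.00
-68 244 lat -6.8..6.0 ztop 3.5 dark 0.00
-60 245 lat -6.7..6.7 ztop 3.6 dark 0.00
-52 250 lat -6.7..6.7 ztop 3.8 dark 0.00
-44 241 lat -6.7..6.6 ztop 4.4 dark 0.00
-36 247 lat -6.7..6.6 ztop 4.3 dark 0.00
-28 242 lat -6.7..6.6 ztop 4.8 dark 0.00
-20 226 lat -6.8..5.9 ztop 5.2 dark 0.00
-12 224 lat -6.8..5.9 ztop 5.2 dark 0.00
-4 1550 lat -23.4..23.5 ztop 23.3 dark 0.10
knob [-122.73368741  -86.16454934]
```

View pics/w6.png

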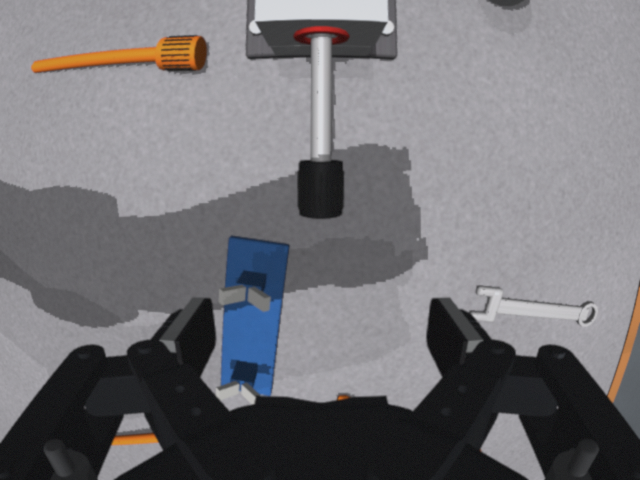

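The pin stays in the bore by itself: knob at (321,188), red ring at (321,35). It droops about 0.03 rad and the shoulder is about 86 mm short. Now the knob grip.

```bash
python3 -m inch '{"linear":[[0.0017,0.0364,-0.03],[0,0,-0.04],[0,0,-0.04],[0,0,-0.022],[0,0,0]],"yaw":[0,0,0,0,0],"hand":[-1,-1,-1,-1,-1]}';  python3 -m inch '{"linear":[[0,0,0],[0,0,0],[0,0,0]],"yaw":[0,0,0],"hand":[-1,-1,-1]}'
```

```text
time_s: 14.3
tool_pos: [551.1, -51.0, 225.4]
eef_rot: [[-0.059, -0.003, 0.998], [-0.998, 0.0, -0.059], [-0.0, -1.0, -0.003]]
contact_force: [-0.6, 0.3, 0.2]
gripper_width: 85.6
time_s: 14.68
tool_pos: [551.6, -52.0, 227.3]
eef_rot: [[-0.061, 0.001, 0.998], [-0.998, -0.0, -0.061], [0.0, -1.0, 0.001]]
contact_force: [-0.6, -0.9, -0.1]
gripper_width: 85.6
```

```bash
python3 -m inch '{"linear":[[0,0.001,-0.001],[0,0,0],[0,0,0],[0,0,0],[0,0,0]],"yaw":[0,0,0,0,0],"hand":[-1,1,1,1,1]}' 50;  python3 -m inch '{"linear":[[0,0,0],[0,0,0],[0,0,0],[0,0,0]],"yaw":[0,0,0,0],"hand":[1,1,1,1]}';python3 -m inch '{"linear":[[0,0,0.001],[0,0,0.001],[0,0,0],[0,0,0]],"yaw":[0,0,0,0],"hand":[1,1,1,1]}'; python3 -m inch '{"linear":[[0,0,0.001],[0,0,0],[0,0,0]],"yaw":[0,0,0],"hand":[1,1,1]}'
```

```text
time_s: 15.3
tool_pos: [551.5, -51.0, 225.6]
eef_rot: [[-0.061, 0.0, 0.998], [-0.998, -0.0, -0.061], [0.0, -1.0, 0.0]]
contact_force: [-0.4, 0.2, 1.6]
gripper_width: 29.7
time_s: 15.8
tool_pos: [551.5, -51.0, 225.6]
eef_rot: [[-0.061, 0.0, 0.998], [-0.998, 0.0, -0.061], [-0.0, -1.0, 0.0]]
contact_force: [-0.7, -0.6, 1.2]
gripper_width: 29.7
time_s: 16.3
tool_pos: [551.4, -50.9, 227.5]
eef_rot: [[-0.06, -0.0, 0.998], [-0.998, 0.0, -0.06], [-0.0, -1.0, -0.0]]
contact_force: [-0.3, -0.1, -2.7]
gripper_width: 29.4
time_s: 16.68
tool_pos: [551.4, -51.0, 228.6]
eef_rot: [[-0.061, -0.0, 0.998], [-0.998, -0.0, -0.061], [0.0, -1.0, -0.0]]
contact_force: [-0.5, -0.0, -2.4]
gripper_width: 29.4
```

```bash
python3 -m inch '{"linear":[[0.0003,0.005,0.0005],[0.0003,0.005,0],[0.0003,0.005,0],[0.0003,0.005,0],[0.0003,0.005,0]],"yaw":[0,0,0,0,0],"hand":[1,1,1,1,1]}'; python3 -m inch '{"linear":[[0.0003,0.005,0.0],[0.0003,0.005,0],[0.0003,0.005,0],[0.0003,0.005,0],[0.0003,0.005,0]],"yaw":[0,0,0,0,0],"hand":[1,1,1,1,1]}'; python3 -m inch '{"linear":[[0,0,0],[0,0,0]],"yaw":[0,0],"hand":[1,1]}'
```

```text
time_s: 17.3
tool_pos: [552.9, -26.2, 229.0]
eef_rot: [[-0.061, -0.0, 0.998], [-0.998, -0.001, -0.061], [0.001, -1.0, -0.0]]
contact_force: [-0.1, -5.7, -2.4]
gripper_width: 29.5
time_s: 17.92
tool_pos: [554.4, -1.2, 229.0]
eef_rot: [[-0.061, -0.0, 0.998], [-0.998, -0.001, -0.061], [0.001, -1.0, -0.0]]
contact_force: [-0.0, -5.8, -2.1]
gripper_width: 29.2
time_s: 18.18
tool_pos: [554.5, -0.7, 229.1]
eef_rot: [[-0.06, 0.0, 0.998], [-0.998, 0.0, -0.06], [-0.0, -1.0, 0.0]]
contact_force: [0.0, -0.8, -2.1]
gripper_width: 29.4
```

The seal takes about 5.7 N. Tip depth is about 134 mm.

```bash
python3 -m inch '{"linear":[[0.0003,0.005,0],[0.0003,0.005,0],[0.0003,0.005,0],[0.0001,0.002,0]],"yaw":[0,0,0,0],"hand":[1,1,1,1]}'; python3 -m inch '{"linear":[[0.0001,0.001,0],[0,0.001,0]],"yaw":[0,0],"hand":[1,1]}'; python3 -m inch '{"linear":[[0.0001,0.0005,0],[0,0.0005,0]],"yaw":[0,0],"hand":[1,1]}'; python3 -m inch '{"linear":[[0,0.0005,0],[0,0.0005,0]],"yaw":[0,0],"hand":[1,1]}'
```

```text
time_s: 18.68
tool_pos: [555.4, 16.0, 229.0]
eef_rot: [[-0.061, -0.0, 0.998], [-0.998, -0.0, -0.061], [0.001, -1.0, -0.0]]
contact_force: [0.3, -6.1, -2.2]
gripper_width: 29.7
time_s: 18.92
tool_pos: [555.5, 17.7, 229.1]
eef_rot: [[-0.061, -0.0, 0.998], [-0.998, -0.0, -0.061], [0.0, -1.0, -0.0]]
contact_force: [0.3, -5.6, -2.4]
gripper_width: 29.4
time_s: 19.18
tool_pos: [555.6, 18.7, 229.0]
eef_rot: [[-0.061, -0.0, 0.998], [-0.998, -0.0, -0.061], [0.0, -1.0, -0.0]]
contact_force: [-0.1, -5.5, -2.8]
gripper_width: 29.6
time_s: 19.42
tool_pos: [555.6, 19.7, 229.1]
eef_rot: [[-0.061, -0.0, 0.998], [-0.998, -0.0, -0.061], [0.0, -1.0, -0.0]]
contact_force: [-0.0, -5.5, -2.2]
gripper_width: 29.6
```

```bash
cat > ok.py <<'E'
from plant import manip;import sys
s=manip.read_state();f=s['contact_force'];print(round(s['time_s'],2),[round(x,1) for x in s['tool_pos']],[round(x,1) for x in f]);sys.exit(f[1]<-9)
E
python3 -m inch '{"linear":[[0,0.0005,0],[0.0001,0.0005,0]],"yaw":[0,0],"hand":[1,1]}' >/dev/null; python3 ok.py && python3 -m inch '{"linear":[[0,0.0005,0],[0.0001,0.0005,0]],"yaw":[0,0],"hand":[1,1]}'>/dev/null; python3 ok.py && python3 -m inch '{"linear":[[0,0.0005,0],[0.0001,0.0005,0]],"yaw":[0,0],"hand":[1,1]}'>/dev/null; python3 ok.py && python3 -m inch '{"linear":[[0,0.0005,0],[0.0001,0.0005,0]],"yaw":[0,0],"hand":[1,1]}'>/dev/null; python3 ok.py && python3 -m inch '{"linear":[[0,0.0005,0],[0,0.0005,0]],"yaw":[0,0],"hand":[1,1]}'>/dev/null; python3 ok.py
```

```text
19.68 [np.float64(555.7), np.float64(20.7), np.float64(229.1)] [np.float64(0.1), np.float64(-5.0), np.float64(-2.3)]
19.68 [np.float64(555.7), np.float64(20.7), np.float64(229.1)] [np.float64(0.1), np.float64(-5.0), np.float64(-2.3)]
19.68 [np.float64(555.7), np.float64(20.7), np.float64(229.1)] [np.float64(0.1), np.float64(-5.0), np.float64(-2.3)]
19.68 [np.float64(555.7), np.float64(20.7), np.float64(229.1)] [np.float64(0.1), np.float64(-5.0), np.float64(-2.3)]
19.68 [np.float64(555.7), np.float64(20.7), np.float64(229.1)] [np.float64(0.1), np.float64(-5.0), np.float64(-2.3)]False
False
False
False
False
```

```bash
sed -i 's/sys.exit(f\[1\]<-9)/sys.exit(int(f[1]<-9))/;s/round(x,1)/float(round(x,1))/g' ok.py
python3 -m inch '{"linear":[[0,0.0005,0],[0.0001,0.0005,0]],"yaw":[0,0],"hand":[1,1]}' >/dev/null; python3 ok.py && python3 -m inch '{"linear":[[0,0.0005,0],[0.0001,0.0005,0]],"yaw":[0,0],"hand":[1,1]}'>/dev/null && python3 ok.py && python3 -m inch '{"linear":[[0,0.0005,0],[0.0001,0.0005,0]],"yaw":[0,0],"hand":[1,1]}'>/dev/null && python3 ok.py && python3 -m inch '{"linear":[[0,0.0005,0],[0.0001,0.0005,0]],"yaw":[0,0],"hand":[1,1]}'>/dev/null && python3 ok.py && python3 -m inch '{"linear":[[0,0.0005,0],[0,0.0005,0]],"yaw":[0,0],"hand":[1,1]}'>/dev/null && python3 ok.py
```

```text
19.93 [555.8, 21.7, 229.0] [-0.5, -5.2, -3.0]
20.18 [555.9, 22.7, 229.0] [-0.4, -5.1, -2.6]
20.43 [555.9, 23.6, 229.0] [-0.6, -6.8, -2.6]
20.68 [556.0, 23.9, 228.9] [-1.0, -12.3, -1.3]
```

The stop screw is felt: the push rose from 5 N to 12 N with the tool barely moving. A slight further press, then hold.

```bash
python3 -m inch '{"linear":[[0,0.0003,0],[0,0,0]],"yaw":[0,0],"hand":[1,1]}'>/dev/null; python3 ok.py;python3 -m inch '{"linear":[[0,0.0003,0],[0,0,0]],"yaw":[0,0],"hand":[1,1]}'>/dev/null; python3 ok.py
```

```text
20.93 [556.0, 24.0, 229.0] [0.5, -12.1, -1.8]
21.18 [556.0, 24.1, 228.9] [0.0, -12.8, -1.4]
```

```bash
python3 -m inch '{"linear":[[0,0.0004,0],[0,0,0]],"yaw":[0,0],"hand":[1,1]}'>/dev/null; python3 ok.py;python3 -m inch '{"linear":[[0,0.0003,0],[0,0,0]],"yaw":[0,0],"hand":[1,1]}'>/dev/null; python3 ok.py; python3 -m inch '{"linear":[[0,0,0],[0,0,0]],"yaw":[0,0],"hand":[1,1]}'; python3 ok.py
```

```text
21.43 [556.0, 24.2, 229.0] [-0.7, -14.5, -1.4]
21.68 [556.0, 24.3, 228.9] [-1.7, -15.9, -0.1]
time_s: 21.92
tool_pos: [556.0, 24.3, 228.9]
eef_rot: [[-0.062, -0.001, 0.998], [-0.998, -0.003, -0.062], [0.003, -1.0, -0.001]]
contact_force: [-0.4, -15.1, -0.8]
gripper_width: 29.5
21.93 [556.0, 24.3, 228.9] [-0.4, -15.1, -0.8]
```

Held firmly at 15 N, about 9.5 N above the seal. I'll let go without backing off, then rise and check.

```bash
python3 -m inch '{"linear":[[0,0,0],[0,0,0],[0,0,0],[0,0,0],[0,0,0]],"yaw":[0,0,0,0,0],"hand":[-1,-1,-1,-1,-1]}';  python3 -m inch '{"linear":[[0,0,0.02],[0,0,0.04],[0,0,0.05],[0,0,0.02],[0,0,0]],"yaw":[0,0,0,0,0],"hand":[-1,-1,-1,-1,-1]}'
python3 -m inch '{"linear":[[-0.0025,-0.04,0],[-0.0025,-0.04,0],[0,0,0],[0,0,0],[0,0,0]],"yaw":[0,0,0,0,0],"hand":[-1,-1,-1,-1,-1]}'
python3 - <<'E'
from h import *
s,p,w=wworld();print(s['tool_pos']);save(p,'w7')
dk=p['frame'].max(2)<60;ok=(p['z_map']>0)
o=np.array([558.6,53.5,75]);a=np.array([.0605,.998,0]);l=np.array([.998,-.0605,0])
d=w[ok]-o;al=d@a;la=d@l;z=d[:,2];D=dk[ok]
m=D&(abs(la)<20)&(z>0)&(z<25)&(al>-80)&(al<10);print('knob',np.percentile(al[m],[1,99]))
for lo in range(-50,-10,8):
    n=m&(al>=lo)&(al<lo+8)
    if n.sum()>15:print(lo,'lat',np.percentile(la[n],[3,97]).round(1),'ztop',np.percentile(z[n],95).round(1))
E
```

```text
time_s: 22.55
tool_pos: [556.1, 26.5, 229.1]
eef_rot: [[-0.06, 0.0, 0.998], [-0.998, 0.0, -0.06], [-0.0, -1.0, 0.0]]
contact_force: [-0.4, -0.4, 0.7]
gripper_width: 85.2
time_s: 23.18
tool_pos: [556.4, 26.3, 360.5]
eef_rot: [[-0.061, 0.003, 0.998], [-0.998, 0.0, -0.061], [-0.0, -1.0, 0.003]]
contact_force: [-0.2, -0.4, -1.1]
gripper_width: 85.4
time_s: 23.8
tool_pos: [551.2, -52.6, 358.7]
eef_rot: [[-0.059, -0.0, 0.998], [-0.998, 0.0, -0.059], [-0.0, -1.0, -0.001]]
contact_force: [0.1, -0.4, 0.8]
gripper_width: 85.5
[551.16904608 -52.58894318 358.73160973]
knob [-48.31037118 -12.11066449]
-50 lat [-13.2  13.8] ztop 13.4
-42 lat [-13.9  13.7] ztop 14.0
-34 lat [-13.9  14.6] ztop 14.0
-26 lat [-13.9  13.7] ztop 13.9
-18 lat [-13.4  13.4] ztop 12.8
```

View pics/w7.png

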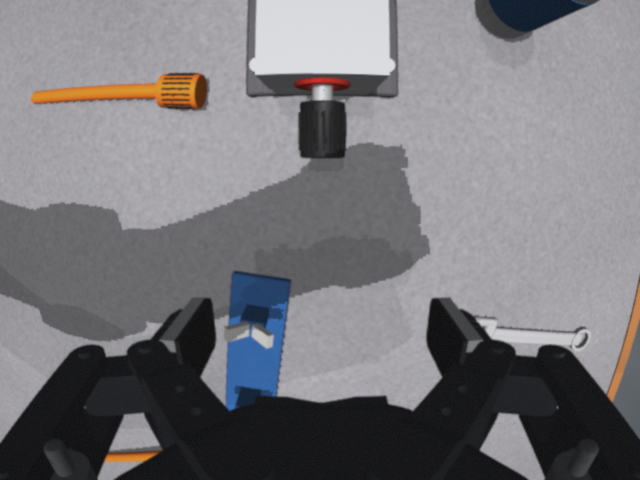

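The knob at (322,130) stands about 11–12 mm before the red ring at (322,85), level and free of the gripper. Handing in.

```bash
python3 -c "
from plant import manip;print(manip.close_job())"
```

```text
the job is handed in; nothing more can be done
None
```

The pin is home against the stop screw, let go, and the job is handed in; no verdict was reported.

- **First stage:** I took the steel pin at its balance point and pushed it into the bore until the shoulder was about 86 mm short of the ring. I let go there, and it stayed with a droop of about 0.03 rad.
- **Second stage:** I took it again by the knob and pushed on. The seal took about 5.5 N. The push then rose suddenly, and I stopped at a steady 15 N (peak reading 16 N), about 10 N over the seal. I opened the gripper without pulling back.
- **Last checks:** The wrist picture puts the shoulder about 12 mm before the ring, in line and level to within measurement, with the gripper clear. The advance of the arm gives about 11 mm; both lie within the 3 to 14 mm asked. The arm was never near the can, ring gear or spanner, though I did not re-measure their positions. About 24 s of the 72 s were used.
- **Disagreements:** The top and wrist cameras differed by about 1 mm on the bore's sideways position. I used the wrist reading relative to the held pin, and the pin went in with no noticeable side force. The gripper showed about 12 mm on the 14 mm shank, which did no harm.

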